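Seat the roaster's control card with its ejector levers

ROBOT

A 6-joint arm with a two-finger parallel gripper is mounted at the origin on the work surface. World frame = base frame: x ahead of the robot, y to its left, z up, the work surface at z = 0. Lengths are in m, angles in rad, forces in N, time in s.
With the tool pointing down it reaches from about 0.3 to 0.775 m from the base axis. Payload 14.6 kg.
Tool frame: the origin (TCP) lies midway between the tips of the shut fingers; the grasp point (between the pads) lies 19 mm behind it; z points along the fingers, y is the line along which they close (so a half turn about z gives the same grasp; the last joint's range is limited). The gripper opens to 94 mm and grips with 3 to 60 N. Pads are 16 mm wide; open, the fingers measure 119 mm over their backs; the gripper's body (75 mm by 177 mm) begins 78 mm behind the grasp point.
Start: joints at [-1.322, 0.3, 1.521, -0, 1.321, -0.067], TCP at [0.171, -0.523, 0.171] pointing down, gripper open.
Joint ranges: [-3.03, 3.03], [-0.79, 2.21], [0.23, 2.52], [-1.04, 4.18], [0, 3.07], [-2.55, 2.55]. Speed limits (rad/s): [2.22, 2.22, 2.57, 3.14, 3.14, 3.14].

INTERFACE

Orientations are given as [roll, pitch, yaw] about the fixed x, y, z axes, in that order (R = Rz(yaw) Ry(pitch) Rx(roll)).
In Python, from station import telemetry, optics, ctrl gives the robot as it stands.
- The arm moves only by the tool carry_out, never from a script. Its argument "plan" is a list that holds one entry, the list of rows, each a list of 7 numbers: the shift along the tool's x, y, z in mm, then the turn, a rotation vector about the tool's x, y, z in rad, then the finger opening in mm, from 0 to 94. A call has 1 to 20 rows; each row shifts and turns the commanded pose from where the row before left it, along the tool's axes as they then stand; what a row does not reach is not made up. A row lasts 1/12 s, in which the tool goes at most 41.7 mm and 7.16 degrees, less where a joint would pass 70% of its speed; a pose out of reach is approached as far as the arm can. A call with a gripper value outside its range is refused whole. The fingers move at their own pace and stop on an object; "squeeze" is the grip in N (left out, the last holds). Time passes only in rows, so rows that do not move let the fingers close. It gives the time, the measured TCP pose, the force, the opening and the grip force at its end, in the units of the state.
- telemetry.get_obs(): the state, without advancing time (a new reading comes with each control period).
- optics.camera(name): name is "scene" or "top" or "wrist"; returns a dict with "pixels" (384x512x3 uint8, red, green, blue), "intrinsics" (3x3 intrinsics, pixels), "origin" and "rotation" of the camera in the world. Camera axes: x right, y down, z forward; pixel columns grow to the right and rows downward; lengths in m; the calibration is good to about 2 mm. A picture is of the moment at which its call begins. There is no depth.
- ctrl.hand_in(): hands the job in; it is judged then, once.
The state is a dict: "time_s": time; "qpos": joint angles; "joint_vel": joint speeds; "tau": joint torques, N m; "ee_pos": TCP position; "eef_rot": TCP orientation; "force": force on the tool from outside, world axes, zero at the start; "moment": the same for the moment, N m; "grip_width": finger opening in m; "grip_force": force on a finger pad.
Only numpy, scipy, OpenCV 4.12 (cv2) and the standard library are available. Lean on these libraries where they do the work, as an engineer would, in place of code of your own. Each camera call takes 0.05 s, during which the arm holds its last target. There are 200 camera calls.

TASK

Take the sample roaster's control card out of its rack and stand it in the slot of the socket, letting go while it still stands proud on the spring contacts and both ejector levers are still out. Then swing both levers inward so that they draw the card down until each end is firmly home on its seat, and leave the levers there holding it: feel for the stop, since its depth differs from socket to socket, do not force a lever beyond it, do not press the card home by hand, and leave the other things where they are.

Things in the scene. Friction and masses are not known exactly. Their poses are not given: they have to be found in the camera images.
- card_center (a point): Centre (half-way up) of the control card: an upright plate 10 mm thick (x), 110 mm long (y), 85 mm high, with a central black grip tab on top, 40 mm long, 20 mm high, 10 mm thick; tab top 52.5 mm above this point, card's lower edge 52.5 mm below. Alike both ways round. About 320 g, give or take a quarter. It starts upright in the rack.
- card_ear (a point): Upper face, at its outer end, of the ear at one end of the card (17.5 mm beyond the body, 8 mm high, 10 mm thick, on the +y end as the card stands in the rack); 14.5 mm below the card's centre. The lever's hook presses on it.
- rack: Fixed plastic rack 56 x 140 x 28 mm in which the card stands at the start; origin at the centre of its underside, y along the groove. Groove floor 6 mm above the table, groove 22 mm deep, 14 mm wide.
- dock: Fixed socket, dark base plate 80 x 230 x 10 mm; origin at the centre of its underside on the table, y along the slot, z up. Slot at its centre, 12 mm wide (x), 115 mm long between end stops, sloping lips with tops 43.5 mm above the table. Two springs in it hold the inserted card proud, lower edge 18.5 mm above the table (card's centre 71 mm); each pushes up with 3 N at first, 0.5 N more per mm.
- seat_left: Seat hidden between cheeks under the ear at the card's left (+y of the dock) end; this origin lies on the table under it, 63 mm from the dock's centre, and does not tell its depth. When home, the card's lower edge is 12 to 17 mm above the table, differing at each end and each time. The springs lift the card off again unless the lever holds it down.
- seat_right: The same at the right (-y) end.
- lever_left (a joint): Angle of the left (+y) lever, rad, growing outward (top away from the card), range -0.07 to 1.1, starts at 0.80 to 0.98; at 0 its handle leans 0.15 rad inward of upright. Hinge along the dock's x, 84 mm from its centre, 43 mm above the table. Its hook meets the card's ear at about 0.4; home is somewhere from 0.28 to -0.05. The stiff hinge stays where it is left.
- lever_right (a joint): The same for the right (-y) lever; it also grows as it swings outward (towards -y).
- tip_left (a point): Centre of the black cross bar at the left lever's top, 76 mm from the hinge; bar 12 mm thick, 30 mm long (dock's x). Free space outside it, to push it inward with closed fingers. It rises on its arc: fingers that do not follow it bind. It takes 2 to 6 N to swing, also against the springs, and climbs steeply at the seat: 7 to 10 N is firmly home, over 13 N bends the lever.
- tip_right (a point): The same for the right lever.
- tin: Bystander: steel sample tin 72 mm across, 100 mm high; origin at its base.
- jar: Bystander: brown glass jar 68 mm across, 90 mm high; origin at its base.
- bowl: Bystander: white cupping bowl 96 mm across, 60 mm high; origin at its base.
- spoon: Bystander: spoon lying on the table; origin at its middle.
- driver: Bystander: screwdriver lying on the table; origin at its middle.
- mug: Bystander: white mug 80 mm across, 90 mm high; origin at its base.
- timer: Bystander: small black timer box 55 x 75 x 22 mm; origin at its base.
Mind the look-alikes: they are no part of the job. What is shaped like the dock but brown is not meant.

How it is judged:
On the way:
1. the card stands in the slot, let go, proud on the springs, with both levers still out (x of card_center in the frame of dock between -0.004 and 0.004 m and y of card_center in the frame of dock between -0.008 and 0.008 m and angle between the y axis of card_center and the y axis of dock, either way round below 0.12 rad and z of card_center in the frame of dock between 0.067 and 0.076 m and angle between card_center's own z axis and vertical below 0.12 rad and contact force between the fingers and card below 0.2 N and value of joint each of lever_left, lever_right above 0.6 rad), for 0.2 s.
At the end, for the whole second after the job is handed in: The card is upright in the socket's slot (within 4 mm across, 8 mm along, 0.12 rad), both levers in (below 0.4 rad) and left there, each end of the card held down on its hidden seat with more than 1 N, card at rest (x of card_center in the frame of dock between -0.004 and 0.004 m and y of card_center in the frame of dock between -0.008 and 0.008 m and angle between the y axis of card_center and the y axis of dock, either way round below 0.12 rad and z of card_center in the frame of dock below 0.0705 m and angle between card_center's own z axis and vertical below 0.1 rad and contact force between card and seat_left above 1 N and contact force between card and seat_right above 1 N and value of joint each of lever_left, lever_right below 0.4 rad and linear speed of card below 0.01 m/s); the robot touches nothing.
It fails at once if a lever is forced: more than 14 N by the fingers (contact force between the fingers and lever_left above 14 N or contact force between the fingers and lever_right above 14 N).
It fails at once if the card is pressed onto its seats by hand (contact force between the fingers and card above 1 N and (contact force between card and seat_left above 3 N or contact force between card and seat_right above 3 N)).
It fails at once if another thing is moved by more than 40 mm (distance of any of tin, jar, bowl, spoon, driver, mug, timer from where it was at the start of the episode above 0.04 m).
It also fails if it takes over 72 s, if anything falls off the work surface, if the arm or the gripper's body presses on something with over 40 N, if the wrist force passes 120 N, or if a joint passes its speed limit or range.

## Working session

There is one attempt and no reset: what is moved stays moved. The work goes in short steps, Python scripts to look and compute and a tool call to move; the robot and the scene stay as the last step left them, time stands still between calls to the robot, and variables do not carry over. Pictures are saved under pics/ and viewed, at most 10 in all, crops included, and the job is handed in when it is done.

Besides the shell and the picture viewer there is one more tool, called after "Call:" as name([rows], argument=value, ...), one row to a line, values as JSON. carry_out: Moves the arm, as the interface text tells. Its arguments: {"type":"object","properties":{"plan":{"type":"array","items":{"type":"array","items":{"type":"array","items":{"type":"number"}}}},"squeeze":{"type":"number"}},"required":["plan"]}

```bash
mkdir -p pics; cat > h.py <<'E'
import numpy as np, cv2
from station import telemetry, optics, ctrl
def snap(n,f):
    c=optics.camera(n); cv2.imwrite(f'pics/{f}.png',c['pixels'][:,:,::-1]); np.savez(f'pics/{f}.npz',**c); return c
def ray(c,uv):
    K=np.array(c['intrinsics']);R=np.array(c['rotation'])
    d=R@np.linalg.inv(K)@np.array([uv[0],uv[1],1.]); return np.array(c['origin']),d
def onz(c,uv,z):
    o,d=ray(c,uv); return o+d*(z-o[2])/d[2]
def proj(c,p):
    q=np.array(c['rotation']).T@(np.array(p)-np.array(c['origin'])); q=np.array(c['intrinsics'])@q; return q[:2]/q[2]
def tri(l):
    A=0;b=0
    for c,uv in l:
        o,d=ray(c,uv); d/=np.linalg.norm(d); P=np.eye(3)-np.outer(d,d); A=A+P; b=b+P@o
    return np.linalg.solve(A,b)
E
python3 - <<'E'
from h import *
a=snap('scene','s0');b=snap('top','t0')
cv2.imwrite('pics/both.png',np.hstack([cv2.resize(x['pixels'][:,:,::-1],(400,300)) for x in (a,b)]))
for x in(a,b): print(x['origin'],x['rotation'],x['intrinsics'])
print(telemetry.get_obs())
E
```

```text
[1.37338772 0.51295544 0.85043887] [-2.19934353 -0.01031916  2.12772322] [[417.43376962   0.         256.04245065]
 [  0.         417.43376962 197.74764033]
 [  0.           0.           1.        ]]
[ 0.37726039 -0.04254971  1.41262232] [-3.05070266e+00 -1.82364923e-04 -1.58977259e+00] [[461.18551823   0.         257.18441149]
 [  0.         461.18551823 191.90529673]
 [  0.           0.           1.        ]]
{'time_s': 0.1, 'qpos': array([-1.32158559e+00,  3.00456163e-01,  1.52150229e+00,  7.79915821e-06,
        1.32069792e+00, -6.65714748e-02]), 'joint_vel': array([-0.0003749 , -0.0006479 , -0.00228852, -0.00211123, -0.00060773,
        0.00257138]), 'tau': array([ 9.89371911e-04, -5.32648265e+01, -3.53284764e+01,  7.09819794e-02,
        2.35219690e-02, -7.33900970e-05]), 'ee_pos': array([ 0.17075667, -0.52254172,  0.17032787]), 'eef_rot': array([-3.14053179e+00, -7.82988758e-05,  3.15780231e-01]), 'force': array([-0.33379194,  0.30441707, -0.69296219]), 'moment': array([-0.01552999, -0.02978754,  0.03885794]), 'grip_force': 0.0, 'grip_width': 0.09417704730675706}
```

View pics/t0.png

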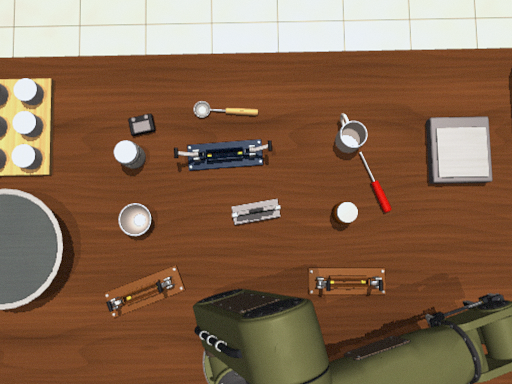

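View pics/s0.png

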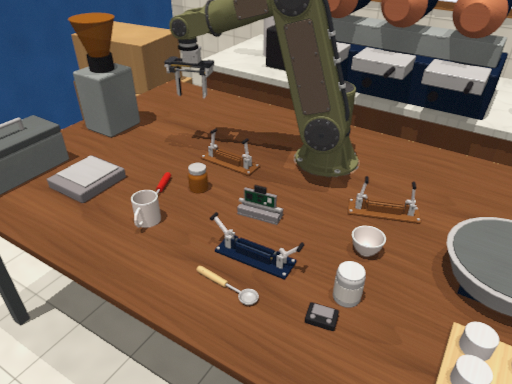

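Top view: the blue dock is at (225,155) with both levers out. The white rack holding the green card is at (257,211). Look-alikes are the brown sockets at (345,283) and (145,292), with their levers in. There is only one card-like object. I choose the blue dock and the card in the rack, and check both in a close crop.

```bash
sed -i "s/R=np.array(c\['rotation'\])/R=rot(c)/; s/q=np.array(c\['rotation'\]).T@/q=rot(c).T@/" h.py
cat >> h.py <<'E'
from scipy.spatial.transform import Rotation
def rot(c): return Rotation.from_euler('xyz',np.array(c['rotation'])).as_matrix()
E
python3 - <<'E'
from h import *
a=np.load('pics/s0.npz');b=np.load('pics/t0.npz')
t=cv2.resize(b['pixels'][130:230,170:285,::-1],None,fx=6,fy=6,interpolation=cv2.INTER_CUBIC)
s=cv2.resize(a['pixels'][180:280,200:310,::-1],None,fx=5,fy=5,interpolation=cv2.INTER_CUBIC)
cv2.imwrite('pics/ct.png',t);cv2.imwrite('pics/cs.png',s)
E
```

```text
(no output)
```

View pics/ct.png

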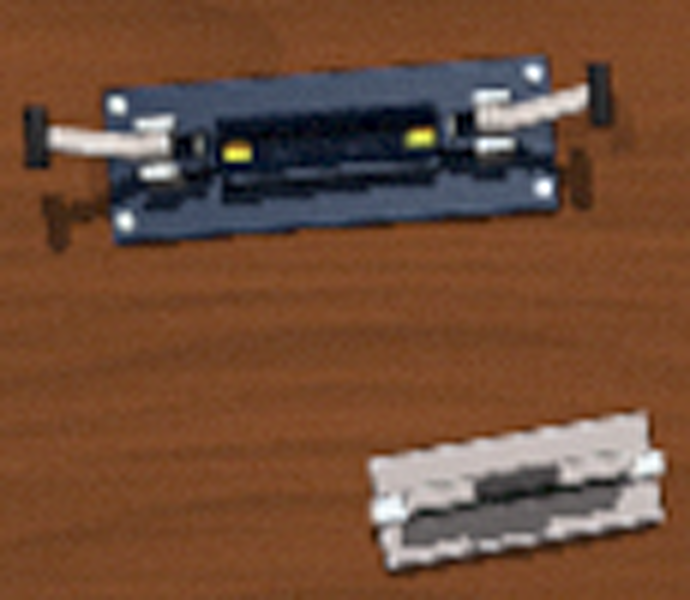

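The crop confirms it. The blue dock has its plate corners at (108,95), (547,58), (555,208) and (115,243), with two yellow springs and the levers out. The rack corners are (370,460), (645,412), (663,520) and (388,570), with the black tab at (517,484).

```bash
python3 - <<'E'
from h import *
b=np.load('pics/t0.npz')
f=lambda u,v,z:onz(b,((u+.5)/6-.5+170,(v+.5)/6-.5+130),z)
for n,cs,z in (('dock',[(108,95),(547,58),(555,208),(115,243)],.01),('rack',[(370,460),(645,412),(663,520),(388,570)],.028)):
    P=np.array([f(*c,z) for c in cs]); l=(P[0]+P[3]-P[1]-P[2])/2; w=(P[0]+P[1]-P[2]-P[3])/2
    print(n,P.mean(0),np.linalg.norm(l),np.linalg.norm(w),'ydir yaw',np.arctan2(-l[0],l[1]), np.arctan2(w[1],w[0]))
print('tab',f(517,484,.111)); print('tips',f(36,137,.09),f(599,95,.09))
E
```

```text
dock [0.62181967 0.05216363 0.01      ] 0.22600569104809268 0.07740628277897948 ydir yaw 0.06378255819909592 0.037043752760091773
rack [ 0.44499513 -0.03957671  0.028     ] 0.13981029251336582 0.055316191333264285 ydir yaw 0.15741381323047765 0.1449616677250572
tab [ 0.44393551 -0.0400013   0.111     ]
tips [0.61733216 0.18952766 0.09      ] [ 0.63275913 -0.08319913  0.09      ]
```

Call:
carry_out([
  [[27.3,-24.9,-5.3,0,0,0,94],[27.3,-24.9,-5.3,0,0,0,94],[27.3,-24.9,-5.3,0,0,0,94],[27.3,-24.9,-5.3,0,0,0,94],[27.3,-24.9,-5.3,0,0,0,94],[27.3,-24.9,-5.3,0,0,0,94],[27.3,-24.9,-5.3,0,0,0,94],[27.3,-24.9,-5.3,0,0,0,94],[27.3,-24.9,-5.3,0,0,0,94],[27.3,-24.9,-5.3,0,0,0,94],[27.3,-24.9,-5.3,0,0,0,94],[27.3,-24.9,-5.3,0,0,0,94],[27.3,-24.9,-5.3,0,0,0,94],[27.3,-24.9,-5.3,0,0,0,94],[27.3,-24.9,-5.3,0,0,0,94]],
])

```text
time_s: 1.35
ee_pos: [0.4445, -0.0387, 0.2506]
eef_rot: [3.142, 0.0, 0.316]
force: [0.1, -0.4, -0.1]
grip_width: 0.0942
grip_force: 0.0
```

Call:
carry_out([
  [[0,0,0,0,0,-0.117,94],[0,0,0,0,0,-0.117,94],[0,0,0,0,0,-0.117,94],[0,0,0,0,0,-0.117,94],[0,0,0,0,0,-0.117,94],[0,0,0,0,0,-0.117,94],[0,0,0,0,0,-0.117,94],[0,0,0,0,0,-0.117,94],[0,0,0,0,0,-0.117,94],[0,0,0,0,0,-0.117,94],[0,0,0,0,0,-0.117,94],[0,0,0,0,0,-0.117,94],[0,0,0,0,0,0,94],[0,0,0,0,0,0,94]],
])

```text
time_s: 2.52
ee_pos: [0.444, -0.0406, 0.2502]
eef_rot: [-3.141, -0.0, 1.716]
force: [-0.5, 0.3, 0.1]
grip_width: 0.0942
grip_force: 0.0
```

```bash
python3 - <<'E'
from h import *
o=telemetry.get_obs();print(o['time_s'],o['ee_pos'],o['eef_rot'],o['qpos'],o['force'])
c=snap('wrist','w1');print(c['origin'],c['rotation'],c['intrinsics'])
cv2.imwrite('pics/w1b.png',cv2.resize(c['pixels'][:,:,::-1],(800,600),interpolation=cv2.INTER_CUBIC))
E
```

```text
2.5167 [ 0.44395739 -0.04055536  0.25018697] [-3.14124121e+00 -1.53083941e-04  1.71611087e+00] [-1.73312095e-01  9.77792715e-03  1.67142537e+00  3.55006756e-05
  1.46077106e+00 -3.18630566e-01] [-0.50142239  0.34828052  0.06198328]
[0.43296701 0.0290072  0.4646892 ] [2.89374316e+00 1.00717549e-04 1.45570046e-01] [[266.06892664   0.         256.5971612 ]
 [  0.         266.06892664 186.60631664]
 [  0.           0.           1.        ]]
```

View pics/w1b.png

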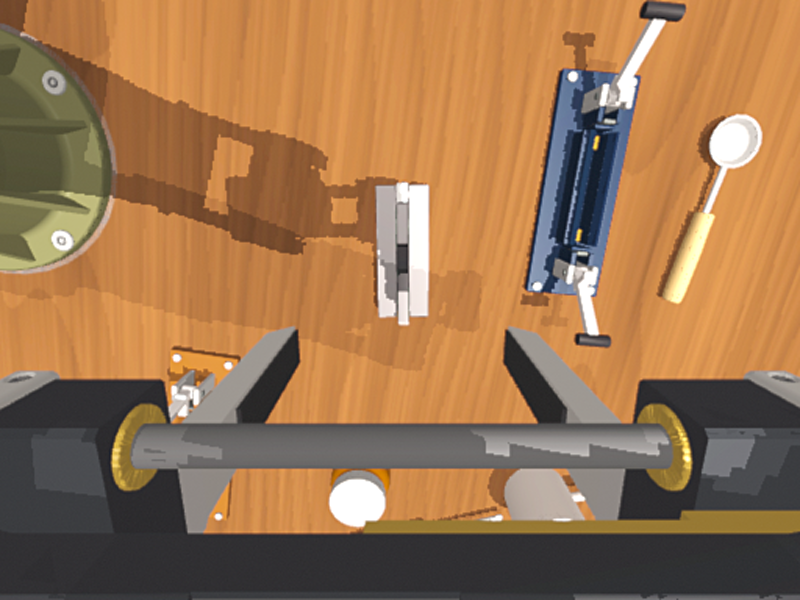

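The wrist view shows the card upright in the rack, with the tab at (403,260) and the image axes nearly aligned with it. The dock plate corners are at (559,69), (639,75), (596,297) and (527,291), and the lever bars are at (663,12) and (593,340).

```bash
python3 - <<'E'
from h import *
c=np.load('pics/w1.npz')
f=lambda u,v,z:onz(c,((u+.5)*.64-.5,(v+.5)*.64-.5),z)
def quad(n,cs,z):
    P=np.array([f(*k,z) for k in cs]); l=(P[0]+P[1]-P[2]-P[3])/2; w=(P[1]+P[2]-P[0]-P[3])/2
    print(n,P.mean(0),np.linalg.norm(l),np.linalg.norm(w),np.arctan2(-l[0],l[1]),np.arctan2(w[1],w[0]))
quad('dock',[(559,69),(639,75),(596,297),(527,291)],.01)
quad('rack',[(376,185),(429,185),(428,317),(378,317)],.028)
print('tab',f(403,246,.111),f(403,262,.111),f(403,275,.111))
print('ears',f(403.5,184,.052),f(403.5,322,.052))
print('springs',f(596,143,.02),f(578,236,.02))
E
```

```text
dock [0.62042335 0.05296367 0.01      ] 0.2286899036628437 0.07965857838436476 0.07675404500475591 0.06745987383177884
rack [ 0.4445092  -0.03874449  0.028     ] 0.14067778085065247 0.05446874206569076 0.15023960015741303 0.14558605713253642
tab [ 0.4415654  -0.01937774  0.111     ] [ 0.44358728 -0.03306833  0.111     ] [ 0.44525876 -0.0443863   0.111     ]
ears [0.43474067 0.03176351 0.052     ] [ 0.45513864 -0.10607452  0.052     ]
springs [0.62168482 0.09994304 0.02      ] [0.62697052 0.00585579 0.02      ]
```

Call:
carry_out([
  [[2,1,30,0,0,0,40],[0,0,30,0,0,0,40],[0,0,30,0,0,0,40],[0,0,30,0,0,0,40],[0,0,25,0,0,0,40],[0,0,23,0,0,0,40],[0,0,0,0,0,0,40],[0,0,0,0,0,0,5],[0,0,0,0,0,0,5],[0,0,0,0,0,0,5],[0,0,0,0,0,0,5],[0,0,0,0,0,0,5]],
], squeeze=25)

```text
time_s: 3.57
ee_pos: [0.4452, -0.0385, 0.0832]
eef_rot: [3.14, 0.0, 1.719]
force: [-0.3, -0.5, 0.1]
grip_width: 0.0173
grip_force: 0.0
```

Call:
carry_out([
  [[0,0,0,0,0,0,5],[0,0,0,0,0,0,5],[0,0,0,0,0,0,5],[0,0,0,0,0,0,5],[0,0,0,0,0,0,5]],
])

```text
time_s: 3.98
ee_pos: [0.4448, -0.0385, 0.0824]
eef_rot: [-3.142, -0.0, 1.72]
force: [-0.0, 0.2, 1.0]
grip_width: 0.0047
grip_force: 0.0
```

```bash
python3 - <<'E'
from h import *
c=snap('wrist','w2');d=snap('scene','s2')
a=cv2.resize(c['pixels'][:,:,::-1],(400,300)); b=cv2.resize(d['pixels'][160:250,210:330,::-1],(400,300),interpolation=cv2.INTER_CUBIC)
cv2.imwrite('pics/w2b.png',np.hstack([a,b])); print(telemetry.get_obs())
E
```

```text
{'time_s': 4.0833, 'qpos': array([-1.68362268e-01,  1.71942121e-01,  1.90191415e+00,  8.09712339e-07,
        1.06779553e+00, -3.17311011e-01]), 'joint_vel': array([ 6.35162150e-05,  8.41562567e-04, -2.29461034e-05, -3.00756389e-03,
        4.19311352e-04,  1.04830333e-03]), 'tau': array([ 2.45916472e-04, -4.13876510e+01, -3.10183167e+01,  5.75303589e-02,
        3.98117141e-02,  6.46420231e-04]), 'ee_pos': array([ 0.44474489, -0.03846872,  0.08233331]), 'eef_rot': array([-3.14153668e+00, -1.91286409e-05,  1.71974468e+00]), 'force': array([ 0.6506617 , -1.18126967,  0.62269522]), 'moment': array([-0.03203934, -0.11261975,  0.0035769 ]), 'grip_force': 0.0, 'grip_width': 0.0050947007194912025}
```

View pics/w2b.png

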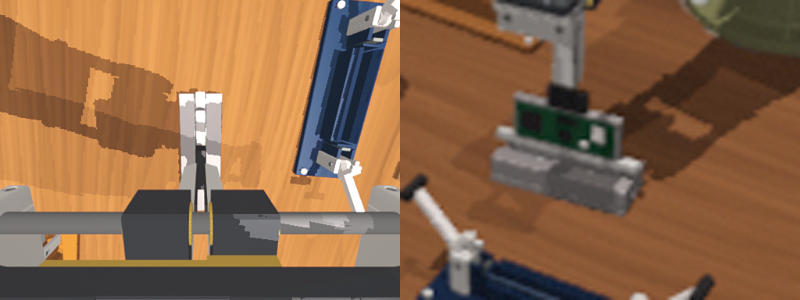

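The fingers have closed with nothing between them. On the right, the finger end sits at the tab's top edge, around (565,85). I'll project known points to find out why.

```bash
python3 - <<'E'
from h import *
d=np.load('pics/s2.npz');c=np.load('pics/w2.npz')
f=lambda p:np.round((proj(d,p)-[210,160])*[400/120,300/90]+[400,0])
g=lambda p:np.round(proj(c,p)*.78125)
t=np.array([.44475,-.0385,0])
for z in (.0823,.101,.111): print(z,f(t+[0,0,z]),g(t+[0,0,z]))
R=lambda x,y,z:t+[x*np.cos(.15)-y*np.sin(.15),x*np.sin(.15)+y*np.cos(.15),z]
for n,p in dict(ear1=(0,.0725,.044),ear2=(0,-.0725,.044),tab1=(0,.02,.111),tab2=(0,-.02,.111),b1=(0,.055,.091),b2=(0,-.055,.091),r1=(.028,.07,.028),r2=(.028,-.07,.028)).items(): print(n,f(R(*p)),g(R(*p)))
E
```

```text
0.0823 [569. 112.] [201. 160.]
0.101 [569.  96.] [201. 166.]
0.111 [570.  87.] [201. 170.]
ear1 [639. 163.] [201.  91.]
ear2 [501. 126.] [201. 203.]
tab1 [589.  92.] [201. 149.]
tab2 [550.  82.] [201. 189.]
b1 [623. 118.] [201. 110.]
b2 [516.  91.] [201. 210.]
r1 [625. 192.] [223.  94.]
r2 [491. 155.] [221. 195.]
```

```bash
python3 - <<'E'
from h import *
d=np.load('pics/s2.npz');c=np.load('pics/w2.npz')
a=cv2.resize(c['pixels'][110:260,215:300,::-1],(340,600),interpolation=cv2.INTER_CUBIC); b=cv2.resize(d['pixels'][150:225,235:290,::-1],(440,600),interpolation=cv2.INTER_CUBIC)
cv2.imwrite('pics/z2.png',np.hstack([a,b]))
E
```

```text
(no output)
```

View pics/z2.png

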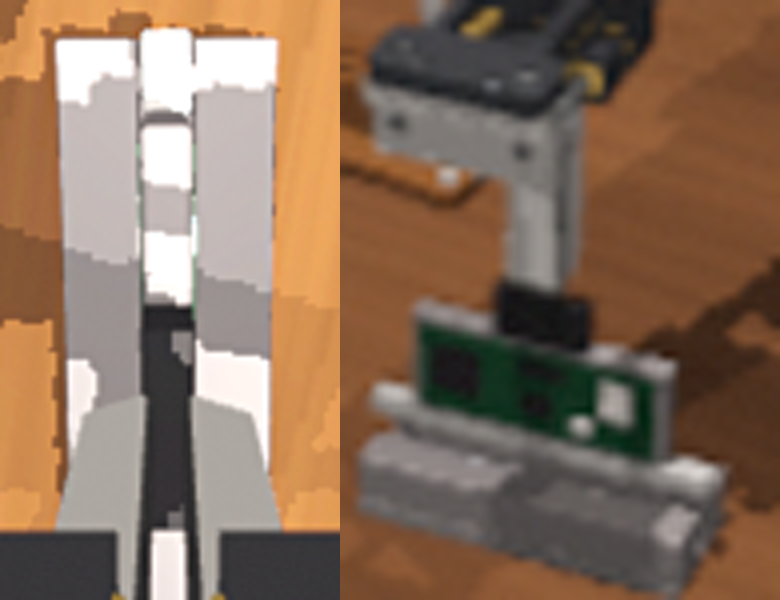

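The wrist crop (left) shows the finger ends at (145,400) only just reaching the tab. The scene crop (right) agrees: the finger end at (540,285) is on the tab's top edge. So the fingers are about 25 mm short. I'll reopen, go 20 mm lower and close again.

Call:
carry_out([
  [[0,0,0,0,0,0,40],[0,0,0,0,0,0,40],[0,0,0,0,0,0,40],[0,0,0,0,0,0,40],[0,0,0,0,0,0,40],[0,0,10,0,0,0,40],[0,0,10,0,0,0,40],[0,0,0,0,0,0,40],[0,0,0,0,0,0,0],[0,0,0,0,0,0,0],[0,0,0,0,0,0,0],[0,0,0,0,0,0,0],[0,0,0,0,0,0,0],[0,0,0,0,0,0,0],[0,0,0,0,0,0,0],[0,0,0,0,0,0,0]],
], squeeze=25)

```text
time_s: 5.42
ee_pos: [0.4449, -0.0385, 0.0626]
eef_rot: [3.141, 0.0, 1.72]
force: [-0.7, 0.5, 2.3]
grip_width: 0.0099
grip_force: 25.0
```

Call:
carry_out([
  [[0,0,-10,0,0,0,0],[0,0,-15,0,0,0,0],[0,0,-25,0,0,0,0],[0,0,-25,0,0,0,0],[0,0,-25,0,0,0,0],[10.6,31.4,0,0,0,0,0],[10.6,31.4,0,0,0,0,0],[10.6,31.4,0,0,0,0,0],[10.6,31.4,0,0,0,0,0],[10.6,31.4,0,0,0,0,0],[10.6,31.4,0,0,0,0,0],[0,0,0,0,0,0.084,0],[0,0,0,0,0,0,0],[0,0,0,0,0,0,0]],
])

```text
time_s: 6.58
ee_pos: [0.6211, 0.0523, 0.1621]
eef_rot: [-3.14, 0.0, 1.638]
force: [0.1, 0.5, -3.2]
grip_width: 0.0099
grip_force: 25.0
```

```bash
python3 - <<'E'
from h import *
o=telemetry.get_obs();print(o['time_s'],o['ee_pos'],o['eef_rot'],o['qpos'],o['force'],o['grip_width'],o['grip_force'])
c=snap('wrist','w3');s=snap('scene','s3')
a=cv2.resize(c['pixels'][:,140:400,::-1],(406,600),interpolation=cv2.INTER_CUBIC); b=cv2.resize(s['pixels'][140:290,200:300,::-1],(390,600),interpolation=cv2.INTER_CUBIC)
cv2.imwrite('pics/z3.png',np.hstack([a,b]))
E
```

```text
6.5833 [0.62107888 0.05232035 0.16214581] [-3.14033347e+00  2.55665843e-05  1.63785999e+00] [ 2.53254272e-02  4.72151575e-01  1.30473515e+00 -7.97523926e-05
  1.36596295e+00 -4.17219537e-02] [ 0.1098149   0.4742834  -3.23686401] 0.009905730202694273 24.960161447525024
```

View pics/z3.png

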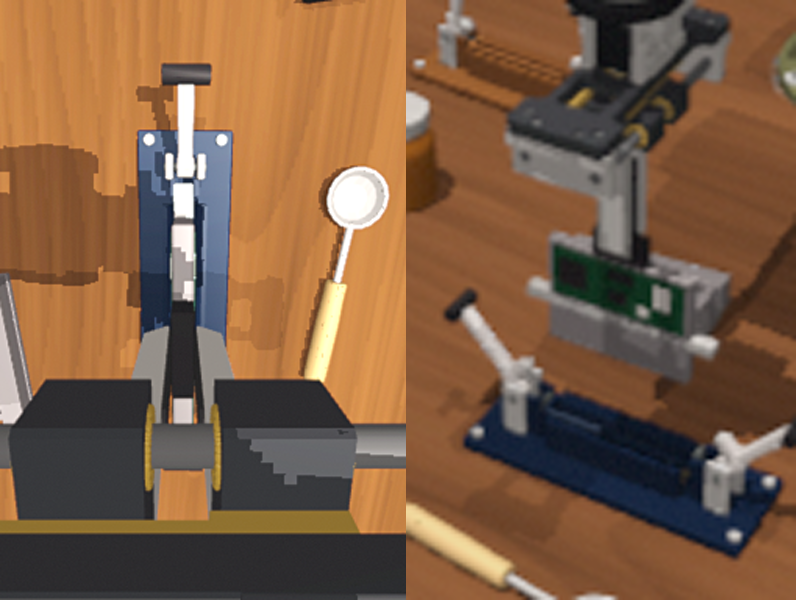

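The wrist view (left) shows the card held over the slot: ear centre (183.5,190), body (183,260), dock screws (149,140) and (221,140), lever bar (186.5,74). The right view shows the card gripped upright above the dock, with the ears level with the slot.

```bash
python3 - <<'E'
from h import *
c=np.load('pics/w3.npz'); t=np.array([.6211,.0523,0]); yaw=1.638
X=np.array([np.cos(yaw),np.sin(yaw),0]);Y=np.array([np.sin(yaw),-np.cos(yaw),0])
def m(n,u,v,z):
    p=onz(c,((u+.5)/1.5615-.5+140,(v+.5)/1.5625-.5),z); d=p-t; print(n,np.round(p,4),'tool x,y mm',np.round([d@X*1e3,d@Y*1e3],1))
m('screws',149,140,.011);m('screwR',221,140,.011);m('bar',186.5,74,.1)
m('edgeLt',138,131,.01);m('edgeRt',232,131,.01);m('edgeL',140,325,.01);m('edgeR',229,325,.01)
m('ear out',183.5,183,.1435);m('body front',183.5,222,.1905);m('body',183,300,.1905)
# horizontal edge profile for refined plate edges
g=c['pixels'].astype(int)
for v in (92,100,130,150,180,190):
    r=g[v,215:305]; d=np.where(np.abs(np.diff((r[:,2]-r[:,0])))>40)[0]+215; print(v,d)
E
```

```text
screws [0.5852 0.1581 0.011 ] tool x,y mm [107.9 -28.7]
screwR [0.6449 0.1621 0.011 ] tool x,y mm [107.9  31.1]
bar [0.6136 0.1887 0.1   ] tool x,y mm [136.6   1.6]
edgeLt [0.5757 0.1646 0.01  ] tool x,y mm [115.1 -37.8]
edgeRt [0.6535 0.1698 0.01  ] tool x,y mm [115.1  40.2]
edgeL [ 0.5845 -0.0045  0.01  ] tool x,y mm [-54.2 -40.3]
edgeR [0.667  0.0011 0.01  ] tool x,y mm [-54.1  42.4]
ear out [0.616  0.1244 0.1435] tool x,y mm [72.3 -0.2]
body front [0.6171 0.1074 0.1905] tool x,y mm [55.2 -0.3]
body [0.6193 0.0716 0.1905] tool x,y mm [19.4 -0.5]
92 [227 228 263 288]
100 [227 228 263 265 287 288]
130 [228 286 287]
150 [228 229 286]
180 [221 229 285]
190 [229 284 285]
```

Call:
carry_out([
  [[0,0.6,20,0,0,0.008,0],[0,0,20,0,0,0,0],[0,0,15,0,0,0,0],[0,0,4,0,0,0,0],[0,0,4,0,0,0,0],[0,0,3,0,0,0,0],[0,0,3,0,0,0,0],[0,0,0,0,0,0,0],[0,0,0,0,0,0,0]],
])

```text
time_s: 7.43
ee_pos: [0.6224, 0.0524, 0.0939]
eef_rot: [3.141, 0.0, 1.628]
force: [-0.5, 0.5, -3.0]
grip_width: 0.0098
grip_force: 25.0
```

Call:
carry_out([
  [[0,0,3,0,0,0,0],[0,0,3,0,0,0,0],[0,0,3,0,0,0,0],[0,0,3,0,0,0,0],[0,0,2,0,0,0,0],[0,0,2,0,0,0,0],[0,0,1,0,0,0,0],[0,0,0,0,0,0,0],[0,0,0,0,0,0,0]],
])

```text
time_s: 8.18
ee_pos: [0.6222, 0.0525, 0.0764]
eef_rot: [-3.142, -0.0, 1.628]
force: [-0.2, 0.3, -3.1]
grip_width: 0.0099
grip_force: 25.0
```

Call:
carry_out([
  [[0,0,1,0,0,0,0],[0,0,0.3,0,0,0,0],[0,0,0,0,0,0,0],[0,0,0,0,0,0,0],[0,0,0,0,0,0,0]],
])

```text
time_s: 8.6
ee_pos: [0.6225, 0.0524, 0.0755]
eef_rot: [3.141, 0.0, 1.628]
force: [0.4, -0.2, 1.6]
grip_width: 0.0101
grip_force: 25.0
```

Call:
carry_out([
  [[0,0,0,0,0,0,30],[0,0,0,0,0,0,30],[0,0,0,0,0,0,30],[0,0,0,0,0,0,30],[0,0,0,0,0,0,30],[0,0,-10,0,0,0,30],[0,0,-20,0,0,0,30],[0,0,-35,0,0,0,30],[0,0,-35,0,0,0,30],[0,0,-35,0,0,0,0],[0,0,0,0,0,0,0],[0,0,0,0,0,0,0],[0,0,0,0,0,0,0],[0,0,0,0,0,0,0]],
])

```text
time_s: 9.77
ee_pos: [0.6217, 0.0525, 0.2087]
eef_rot: [-3.139, -0.0, 1.628]
force: [0.0, 0.2, -1.4]
grip_width: 0.0013
grip_force: 0.0
```

```bash
python3 - <<'E'
from h import *
o=telemetry.get_obs();print(o['time_s'],o['ee_pos'],o['eef_rot'],o['qpos'],o['force'],o['grip_width'])
c=snap('wrist','w4');s=snap('scene','s4')
a=cv2.resize(c['pixels'][:,140:400,::-1],(406,600),interpolation=cv2.INTER_CUBIC); b=cv2.resize(s['pixels'][150:280,205:310,::-1],(390,483),interpolation=cv2.INTER_CUBIC)
b=np.vstack([b,np.zeros((117,390,3),np.uint8)])
cv2.imwrite('pics/z4.png',np.hstack([a,b]))
E
```

```text
9.7667 [0.621686   0.05245633 0.2087225 ] [-3.13934332e+00 -1.08176440e-04  1.62782850e+00] [ 2.54625403e-02  4.46603272e-01  1.23432677e+00  3.73405391e-05
  1.46291424e+00 -3.15738217e-02] [ 0.03320521  0.17017989 -1.38406806] 0.0012987982380112818
```

View pics/z4.png

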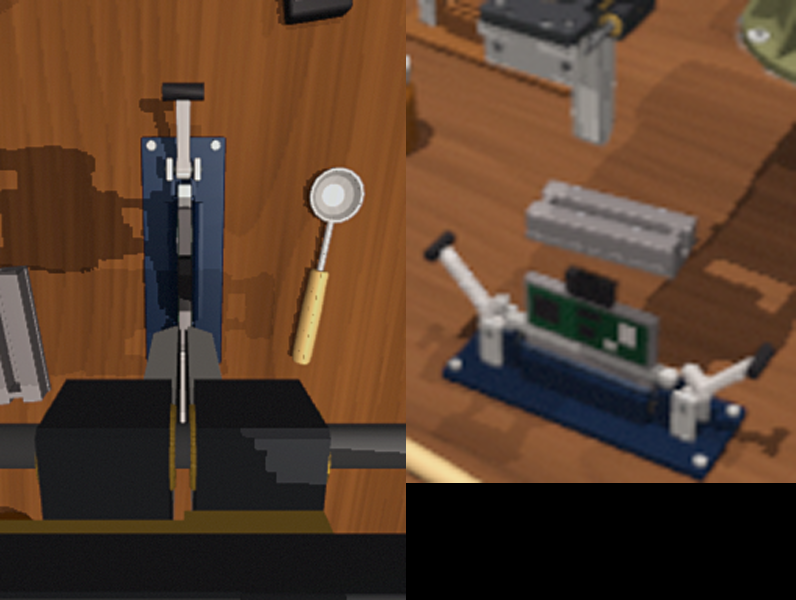

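The card stands centred in the slot, still proud, with both levers out: bars at (183,92) in the wrist view and at (440,245) and (762,360) in the scene view. Next I'll check the finger tip height and tabulate the lever arc.

```bash
python3 - <<'E'
from h import *
s=np.load('pics/s4.npz');o=telemetry.get_obs()
p=np.array([.6217,.0525,.2087])
for dz in (0,.01,.02,.03): print(dz,proj(s,p+[.012,0,dz]),'seen ~255.9,188')
for th in np.arange(.9,-.08,-.05): a=th-.15; print(round(th,2),'y %.1f z %.1f'%(84+76*np.sin(a),43+76*np.cos(a)))
w=np.load('pics/w4.npz');f=lambda u,v,z:onz(w,((u+.5)/1.5615-.5+140,(v+.5)/1.5625-.5),z)
yaw=1.628;X=np.array([np.cos(yaw),np.sin(yaw),0]);Y=np.array([np.sin(yaw),-np.cos(yaw),0])
for n,q in dict(bar=f(183,92,.0986),scr1=f(151,146,.011),scr2=f(215.5,146,.011),end=f(184,137,.01)).items(): d=q-p;print(n,(d@X*1e3).round(1),(d@Y*1e3).round(1))
t=np.load('pics/t0.npz');q=onz(t,((599.5)/6-.5+170,(95.5)/6-.5+130),.0986)-p;print('barR',q@X,q@Y)
E
```

```text
0 [253.53070656 200.35869269] seen ~255.9,188
0.01 [253.55700963 197.23565323] seen ~255.9,188
0.02 [253.58360167 194.0783034 ] seen ~255.9,188
0.03 [253.61048747 190.88607467] seen ~255.9,188
0.9 y 135.8 z 98.6
0.85 y 133.0 z 101.1
0.8 y 130.0 z 103.5
0.75 y 126.9 z 105.7
0.7 y 123.7 z 107.8
0.65 y 120.4 z 109.7
0.6 y 117.1 z 111.4
0.55 y 113.6 z 113.0
0.5 y 110.1 z 114.4
0.45 y 106.5 z 115.6
0.4 y 102.8 z 116.6
0.35 y 99.1 z 117.5
0.3 y 95.4 z 118.1
0.25 y 91.6 z 118.6
0.2 y 87.8 z 118.9
0.15 y 84.0 z 119.0
0.1 y 80.2 z 118.9
0.05 y 76.4 z 118.6
-0.0 y 72.6 z 118.1
-0.05 y 68.9 z 117.5
bar 136.2 -0.5
scr1 107.3 -30.6
scr2 107.3 30.0
end 115.4 0.4
barR -0.1357505888160964 0.0016392967214326644
```

Call:
carry_out([
  [[35,0,0,0,0,0,0],[35,0,0,0,0,0,0],[35,0,0,0,0,0,0],[35,0,0,0,0,0,0],[32,0,0,0,0,0,0],[0,0,0,0,0,0,0],[0,0,0,0,0,0,0],[0,0,0,0,0,0,0]],
])

```text
time_s: 10.53
ee_pos: [0.6124, 0.2236, 0.2094]
eef_rot: [-3.141, 0.001, 1.628]
force: [-0.7, 0.0, 0.0]
grip_width: 0.0002
grip_force: 0.0
```

Call:
carry_out([
  [[0,0,38,0,0,0,0],[0,0,38,0,0,0,0],[0,0,38,0,0,0,0],[0,0,37,0,0,0,0],[0,0,0,0,0,0,0],[-8,0,0,0,0,0,0],[-7,0,0,0,0,0,0],[-1,0,0,0,0,0,0],[-1,0,0,0,0,0,0],[0,0,0,0,0,0,0],[0,0,0,0,0,0,0]],
])

```text
time_s: 11.45
ee_pos: [0.6138, 0.2073, 0.0601]
eef_rot: [3.14, -0.0, 1.628]
force: [0.3, -0.5, 0.2]
grip_width: 0.0006
grip_force: 0.0
```

Call:
carry_out([
  [[-2,0,0,0,0,0,0],[-2,0,0,0,0,0,0],[-1,0,0,0,0,0,0],[-1,0,0,0,0,0,0],[0,0,0,0,0,0,0],[0,0,0,0,0,0,0]],
])

```text
time_s: 11.95
ee_pos: [0.614, 0.2031, 0.0604]
eef_rot: [3.14, -0.003, 1.629]
force: [-2.4, 10.6, 8.8]
grip_width: 0.0002
grip_force: 5.1
```

Call:
carry_out([
  [[1,0,-2,0,0,0,0],[0,0,0,0,0,0,0]],
])

```text
time_s: 12.12
ee_pos: [0.6137, 0.2029, 0.0616]
eef_rot: [3.141, -0.001, 1.628]
force: [-1.5, 6.3, 3.8]
grip_width: 0.0003
grip_force: 2.9
```

Call:
carry_out([
  [[-0.5,0,-1,0,0,0,0],[-0.7,0,-0.7,0,0,0,0],[-0.7,0,-0.7,0,0,0,0],[0,0,0,0,0,0,0]],
])

```text
time_s: 12.45
ee_pos: [0.6139, 0.2006, 0.0638]
eef_rot: [3.141, -0.001, 1.628]
force: [-1.0, 4.6, 2.9]
grip_width: 0.0009
grip_force: 2.4
```

Call:
carry_out([
  [[-1.5,0,-1.1,0,0,0,0],[-1.5,0,-1.1,0,0,0,0],[-1.5,0,-1.1,0,0,0,0],[-1.6,0,-1.1,0,0,0,0],[-1.6,0,-1.1,0,0,0,0],[-1.6,0,-1,0,0,0,0]],
])

```text
time_s: 12.95
ee_pos: [0.6145, 0.1915, 0.0706]
eef_rot: [3.141, -0.001, 1.628]
force: [-0.5, 5.0, 4.9]
grip_width: 0.0007
grip_force: 2.8
```

Call:
carry_out([
  [[-1.6,0,-1.5,0,0,0,0],[-1.6,0,-1.3,0,0,0,0],[-1.6,0,-1.1,0,0,0,0],[-1.7,0,-1,0,0,0,0],[-1.7,0,-0.9,0,0,0,0],[-1.7,0,-0.9,0,0,0,0],[-1.7,0,-0.8,0,0,0,0],[-1.7,0,-0.8,0,0,0,0]],
])

```text
time_s: 13.62
ee_pos: [0.6152, 0.1775, 0.0783]
eef_rot: [3.141, 0.0, 1.628]
force: [2.1, 3.0, -0.0]
grip_width: 0.0007
grip_force: 1.3
```

Call:
carry_out([
  [[-1.7,0,-0.7,0,0,0,0],[-1.8,0,-0.6,0,0,0,0],[-1.8,0,-0.6,0,0,0,0],[-1.8,0,-0.5,0,0,0,0],[-1.8,0,-0.5,0,0,0,0],[0,0,0,0,0,0,0]],
])

```text
time_s: 14.12
ee_pos: [0.6156, 0.1685, 0.0813]
eef_rot: [-3.141, 0.0, 1.628]
force: [0.0, 0.9, 2.2]
grip_width: 0.0006
grip_force: 0.6
```

Call:
carry_out([
  [[-1.5,0,-0.3,0,0,0,0],[-1.5,0,-0.3,0,0,0,0],[-1.5,0,-0.2,0,0,0,0]],
])

```text
time_s: 14.37
ee_pos: [0.6158, 0.1643, 0.0821]
eef_rot: [-3.142, -0.0, 1.628]
force: [0.7, 3.0, 2.6]
grip_width: 0.0004
grip_force: 1.6
```

Call:
carry_out([
  [[-1.2,0,-0.2,0,0,0,0],[-1.2,0,-0.2,0,0,0,0],[-1,0,-0.1,0,0,0,0]],
])

```text
time_s: 14.62
ee_pos: [0.616, 0.1608, 0.0825]
eef_rot: [-3.141, -0.0, 1.628]
force: [-0.5, 3.2, 3.1]
grip_width: 0.0
grip_force: 1.6
```

Call:
carry_out([
  [[-1,0,-0.1,0,0,0,0],[-1,0,-0.1,0,0,0,0]],
])

```text
time_s: 14.78
ee_pos: [0.6161, 0.1589, 0.0827]
eef_rot: [-3.142, -0.0, 1.628]
force: [0.1, 4.9, 2.9]
grip_width: 0.0001
grip_force: 2.0
```

Call:
carry_out([
  [[-1,0,-0.1,0,0,0,0],[-0.5,0,0,0,0,0,0]],
])

```text
time_s: 14.95
ee_pos: [0.6162, 0.1576, 0.0829]
eef_rot: [3.141, -0.0, 1.628]
force: [-0.4, 5.9, 3.8]
grip_width: 0.0005
grip_force: 2.9
```

Call:
carry_out([
  [[-0.5,0,0,0,0,0,0],[-0.5,0,-0.1,0,0,0,0]],
])

```text
time_s: 15.12
ee_pos: [0.6163, 0.1569, 0.083]
eef_rot: [3.141, -0.001, 1.628]
force: [-0.4, 6.2, 3.4]
grip_width: 0.0004
grip_force: 3.3
```

Call:
carry_out([
  [[-0.5,0,-0.3,0,0,0,0],[0,0,0,0,0,0,0]],
])

```text
time_s: 15.28
ee_pos: [0.6162, 0.1564, 0.0831]
eef_rot: [-3.142, -0.001, 1.628]
force: [0.4, 6.6, 1.6]
grip_width: 0.0004
grip_force: 3.2
```

Call:
carry_out([
  [[-0.5,0,-0.1,0,0,0,0],[0,0,0,0,0,0,0]],
])

```text
time_s: 15.45
ee_pos: [0.6163, 0.156, 0.0832]
eef_rot: [-3.142, -0.001, 1.628]
force: [-0.1, 7.8, 2.7]
grip_width: 0.0005
grip_force: 3.5
```

Call:
carry_out([
  [[-0.5,0,-0.1,0,0,0,0],[0,0,0,0,0,0,0],[0,0,0,0,0,0,0]],
])

```text
time_s: 15.7
ee_pos: [0.6163, 0.1556, 0.0832]
eef_rot: [-3.142, -0.001, 1.628]
force: [-0.0, 7.2, 2.0]
grip_width: 0.0003
grip_force: 3.8
```

Call:
carry_out([
  [[-0.5,0,0,0,0,0,0],[0,0,0,0,0,0,0]],
])

```text
time_s: 15.87
ee_pos: [0.6163, 0.1553, 0.0833]
eef_rot: [3.142, -0.001, 1.628]
force: [-0.4, 7.5, 2.4]
grip_width: 0.0006
grip_force: 4.1
```

Call:
carry_out([
  [[-0.3,0,-0.1,0,0,0,0],[0,0,0,0,0,0,0]],
])

```text
time_s: 16.03
ee_pos: [0.6163, 0.155, 0.0833]
eef_rot: [-3.142, -0.001, 1.628]
force: [0.3, 8.5, 1.2]
grip_width: 0.0004
grip_force: 4.3
```

Call:
carry_out([
  [[-0.4,0,0,0,0,0,0],[0,0,0,0,0,0,0],[0,0,0,0,0,0,0]],
])

```text
time_s: 16.28
ee_pos: [0.6163, 0.1547, 0.0834]
eef_rot: [3.142, -0.001, 1.628]
force: [0.7, 9.1, 1.3]
grip_width: 0.0002
grip_force: 4.5
```

Call:
carry_out([
  [[3,0,0,0,0,0,0],[15,0,0,0,0,0,0],[15,0,-10,0,0,0,0],[0,0,-38,0,0,0,0],[0,0,-38,0,0,0,0],[0,0,-38,0,0,0,0],[-38,0,0,0,0,0,0],[-38,0,0,0,0,0,0],[-38,0,0,0,0,0,0],[-38,0,0,0,0,0,0],[-38,0,0,0,0,0,0],[-38,0,0,0,0,0,0],[-38,0,0,0,0,0,0],[-38,0,0,0,0,0,0],[0,0,0,0,0,0,0],[0,0,0,0,0,0,0]],
])

```text
time_s: 17.62
ee_pos: [0.632, -0.1176, 0.2077]
eef_rot: [-3.141, 0.0, 1.625]
force: [0.0, 0.6, -0.7]
grip_width: 0.0003
grip_force: 0.0
```

Call:
carry_out([
  [[0,0,38,0,0,0,0],[0,0,38,0,0,0,0],[0,0,38,0,0,0,0],[0,0,32,0,0,0,0],[0,0,0,0,0,0,0],[8,0,0,0,0,0,0],[6,0,0,0,0,0,0],[1,0,0,0,0,0,0],[1,0,0,0,0,0,0],[0,0,0,0,0,0,0]],
])

```text
time_s: 18.45
ee_pos: [0.6317, -0.1005, 0.0631]
eef_rot: [3.139, 0.001, 1.628]
force: [-0.2, -0.1, 0.1]
grip_width: 0.0008
grip_force: 0.0
```

Call:
carry_out([
  [[1,0,0,0,0,0,0],[1,0,0,0,0,0,0],[0,0,0,0,0,0,0]],
])

```text
time_s: 18.7
ee_pos: [0.6309, -0.0988, 0.0616]
eef_rot: [3.141, 0.0, 1.628]
force: [0.9, -0.5, -0.1]
grip_width: 0.0004
grip_force: 0.0
```

Now at −151.6, close to contact. I'll continue along the arc tangent.

Call:
carry_out([
  [[1,0,0,0,0,0,0],[0.8,0,-0.5,0,0,0,0],[0.7,0,-0.6,0,0,0,0]],
])

```text
time_s: 18.95
ee_pos: [0.6306, -0.0965, 0.0624]
eef_rot: [-3.141, 0.0, 1.628]
force: [0.2, -1.8, -1.1]
grip_width: 0.0002
grip_force: 0.9
```

Call:
carry_out([
  [[0.7,0,-0.6,0,0,0,0],[0.7,0,-0.6,0,0,0,0]],
])

```text
time_s: 19.12
ee_pos: [0.6306, -0.0951, 0.0637]
eef_rot: [-3.141, 0.0, 1.628]
force: [-0.7, -2.0, -0.9]
grip_width: 0.0006
grip_force: 1.2
```

Call:
carry_out([
  [[1.5,0,-1.2,0,0,0,0],[1.5,0,-1.2,0,0,0,0],[1.5,0,-1.1,0,0,0,0],[1.6,0,-1.1,0,0,0,0],[1.6,0,-1.1,0,0,0,0],[1.6,0,-1,0,0,0,0]],
])

```text
time_s: 19.62
ee_pos: [0.6302, -0.086, 0.0711]
eef_rot: [3.141, 0.001, 1.628]
force: [-1.8, -6.5, 5.1]
grip_width: 0.0002
grip_force: 3.0
```

Call:
carry_out([
  [[1.6,0,-1.1,0,0,0,0],[1.6,0,-1,0,0,0,0],[1.6,0,-1,0,0,0,0],[1.7,0,-0.9,0,0,0,0],[1.7,0,-0.9,0,0,0,0],[1.7,0,-0.8,0,0,0,0]],
])

```text
time_s: 20.12
ee_pos: [0.6299, -0.0759, 0.077]
eef_rot: [3.14, 0.001, 1.628]
force: [-0.8, -5.4, 4.2]
grip_width: 0.0002
grip_force: 2.3
```

Call:
carry_out([
  [[1.7,0,-1,0,0,0,0],[1.7,0,-0.8,0,0,0,0],[1.7,0,-0.7,0,0,0,0],[1.8,0,-0.6,0,0,0,0],[1.8,0,-0.5,0,0,0,0],[1.5,0,-0.4,0,0,0,0]],
])

```text
time_s: 20.62
ee_pos: [0.6289, -0.0652, 0.0801]
eef_rot: [-3.141, -0.0, 1.628]
force: [0.4, -2.5, 3.8]
grip_width: 0.0006
grip_force: 1.6
```

Call:
carry_out([
  [[1.4,0,-0.4,0,0,0,0],[1.4,0,-0.3,0,0,0,0],[1.2,0,-0.3,0,0,0,0]],
])

```text
time_s: 20.87
ee_pos: [0.6287, -0.0614, 0.0811]
eef_rot: [-3.141, -0.0, 1.628]
force: [-0.2, -3.5, 2.7]
grip_width: 0.0002
grip_force: 1.8
```

Call:
carry_out([
  [[1.2,0,-0.2,0,0,0,0],[1.2,0,-0.2,0,0,0,0],[1.2,0,-0.2,0,0,0,0]],
])

```text
time_s: 21.12
ee_pos: [0.6285, -0.0579, 0.0818]
eef_rot: [-3.142, 0.0, 1.628]
force: [-0.5, -3.5, 3.4]
grip_width: 0.0005
grip_force: 1.8
```

Call:
carry_out([
  [[1,0,-0.2,0,0,0,0],[1,0,-0.1,0,0,0,0]],
])

```text
time_s: 21.28
ee_pos: [0.6284, -0.0559, 0.0821]
eef_rot: [-3.142, -0.0, 1.628]
force: [-0.2, -3.2, 1.1]
grip_width: 0.0008
grip_force: 1.8
```

Call:
carry_out([
  [[1,0,-0.1,0,0,0,0],[0.5,0,-0.1,0,0,0,0]],
])

```text
time_s: 21.45
ee_pos: [0.6283, -0.0543, 0.0823]
eef_rot: [-3.142, -0.0, 1.628]
force: [1.0, -2.5, 2.6]
grip_width: 0.0
grip_force: 1.8
```

Call:
carry_out([
  [[1,0,-0.1,0,0,0,0],[1,0,-0.1,0,0,0,0]],
])

```text
time_s: 21.62
ee_pos: [0.6282, -0.0524, 0.0825]
eef_rot: [-3.142, -0.0, 1.628]
force: [-0.1, -5.3, 2.8]
grip_width: 0.0004
grip_force: 1.8
```

Call:
carry_out([
  [[1,0,-0.1,0,0,0,0],[0.5,0,0,0,0,0,0]],
])

```text
time_s: 21.78
ee_pos: [0.6281, -0.0508, 0.0826]
eef_rot: [3.142, -0.0, 1.628]
force: [0.2, -3.1, 3.2]
grip_width: 0.0004
grip_force: 1.8
```

Call:
carry_out([
  [[1,0,0,0,0,0,0],[0.5,0,0,0,0,0,0]],
])

```text
time_s: 21.95
ee_pos: [0.628, -0.0494, 0.0825]
eef_rot: [-3.142, -0.0, 1.628]
force: [0.1, -3.7, 2.2]
grip_width: 0.0003
grip_force: 1.8
```

Call:
carry_out([
  [[1,0,0,0,0,0,0],[0.5,0,0,0,0,0,0]],
])

```text
time_s: 22.12
ee_pos: [0.6279, -0.0479, 0.0825]
eef_rot: [-3.142, 0.0, 1.628]
force: [0.4, -3.5, 2.5]
grip_width: 0.0002
grip_force: 1.8
```

Call:
carry_out([
  [[1,0,0,0,0,0,0],[0.5,0,0,0,0,0,0]],
])

```text
time_s: 22.28
ee_pos: [0.6278, -0.0464, 0.0825]
eef_rot: [-3.142, 0.0, 1.628]
force: [0.6, -3.3, 3.4]
grip_width: 0.0006
grip_force: 1.8
```

Call:
carry_out([
  [[0.8,0,0,0,0,0,0],[0.4,0,0,0,0,0,0]],
])

```text
time_s: 22.45
ee_pos: [0.6278, -0.0452, 0.0826]
eef_rot: [3.142, 0.0, 1.628]
force: [-0.2, -3.5, 3.3]
grip_width: 0.0005
grip_force: 1.8
```

Call:
carry_out([
  [[0.8,0,0,0,0,0,0],[0.7,0,0,0,0,0,0]],
])

```text
time_s: 22.62
ee_pos: [0.6277, -0.0438, 0.0825]
eef_rot: [-3.142, 0.0, 1.628]
force: [0.6, -3.1, 2.3]
grip_width: 0.0007
grip_force: 1.8
```

Call:
carry_out([
  [[0.8,0,0,0,0,0,0],[0.7,0,0,0,0,0,0]],
])

```text
time_s: 22.78
ee_pos: [0.6276, -0.0422, 0.0826]
eef_rot: [3.142, -0.0, 1.628]
force: [0.4, -3.3, 3.6]
grip_width: 0.0005
grip_force: 1.9
```

Call:
carry_out([
  [[0.7,0,0.1,0,0,0,0],[0.5,0,0,0,0,0,0]],
])

```text
time_s: 22.95
ee_pos: [0.6276, -0.041, 0.0824]
eef_rot: [-3.142, -0.0, 1.628]
force: [-0.2, -3.5, 2.5]
grip_width: 0.0005
grip_force: 1.9
```

Call:
carry_out([
  [[0.7,0,0.1,0,0,0,0],[0.5,0,0,0,0,0,0]],
])

```text
time_s: 23.12
ee_pos: [0.6275, -0.0398, 0.0823]
eef_rot: [-3.142, -0.0, 1.628]
force: [-0.6, -3.2, 3.0]
grip_width: 0.0004
grip_force: 1.9
```

Call:
carry_out([
  [[0.7,0,0.1,0,0,0,0],[0.5,0,0.1,0,0,0,0]],
])

```text
time_s: 23.28
ee_pos: [0.6274, -0.0386, 0.0821]
eef_rot: [-3.142, -0.0, 1.628]
force: [0.6, -3.7, 3.5]
grip_width: 0.0006
grip_force: 1.8
```

Call:
carry_out([
  [[0.6,0,0.1,0,0,0,0],[0.4,0,0,0,0,0,0]],
])

```text
time_s: 23.45
ee_pos: [0.6274, -0.0376, 0.082]
eef_rot: [-3.142, 0.0, 1.628]
force: [0.9, -4.4, 3.6]
grip_width: 0.0002
grip_force: 1.9
```

Call:
carry_out([
  [[0.6,0,0.1,0,0,0,0],[0.4,0,0.1,0,0,0,0]],
])

```text
time_s: 23.62
ee_pos: [0.6273, -0.0366, 0.0819]
eef_rot: [3.142, -0.0, 1.628]
force: [0.5, -3.1, 2.8]
grip_width: 0.0004
grip_force: 1.9
```

Call:
carry_out([
  [[0.6,0,0.1,0,0,0,0],[0.4,0,0.1,0,0,0,0]],
])

```text
time_s: 23.78
ee_pos: [0.6272, -0.0356, 0.0816]
eef_rot: [3.142, -0.0, 1.628]
force: [-0.0, -4.6, 2.3]
grip_width: 0.0004
grip_force: 1.9
```

Call:
carry_out([
  [[0.5,0,0.1,0,0,0,0],[0.4,0,0,0,0,0,0]],
])

```text
time_s: 23.95
ee_pos: [0.6272, -0.0348, 0.0816]
eef_rot: [3.142, 0.0, 1.628]
force: [0.6, -4.2, 3.5]
grip_width: 0.0006
grip_force: 2.2
```

Call:
carry_out([
  [[0.5,0,0,0,0,0,0],[0.4,0,0.1,0,0,0,0]],
])

```text
time_s: 24.12
ee_pos: [0.6272, -0.034, 0.0815]
eef_rot: [3.142, 0.0, 1.628]
force: [0.8, -6.2, 3.7]
grip_width: 0.0004
grip_force: 2.8
```

Call:
carry_out([
  [[0.5,0,0,0,0,0,0],[0.3,0,0,0,0,0,0]],
])

```text
time_s: 24.28
ee_pos: [0.6271, -0.0334, 0.0815]
eef_rot: [3.142, 0.001, 1.628]
force: [0.2, -6.9, 2.7]
grip_width: 0.0004
grip_force: 3.3
```

Call:
carry_out([
  [[0.4,0,0,0,0,0,0],[0.2,0,0,0,0,0,0]],
])

```text
time_s: 24.45
ee_pos: [0.6271, -0.033, 0.0815]
eef_rot: [3.142, 0.001, 1.628]
force: [0.7, -7.0, 3.9]
grip_width: 0.0004
grip_force: 3.6
```

Call:
carry_out([
  [[0.5,0,-0.1,0,0,0,0],[0,0,0,0,0,0,0]],
])

```text
time_s: 24.62
ee_pos: [0.627, -0.0326, 0.0815]
eef_rot: [-3.142, 0.001, 1.628]
force: [0.5, -7.0, 2.3]
grip_width: 0.0002
grip_force: 3.7
```

Call:
carry_out([
  [[0.4,0,0,0,0,0,0],[0,0,0,0,0,0,0]],
])

```text
time_s: 24.78
ee_pos: [0.627, -0.0323, 0.0815]
eef_rot: [-3.142, 0.001, 1.627]
force: [1.2, -7.6, 1.9]
grip_width: 0.0003
grip_force: 4.0
```

Call:
carry_out([
  [[0.5,0,0,0,0,0,0],[0,0,0,0,0,0,0]],
])

```text
time_s: 24.95
ee_pos: [0.627, -0.0319, 0.0815]
eef_rot: [-3.142, 0.001, 1.628]
force: [0.1, -8.8, 2.2]
grip_width: 0.0004
grip_force: 4.3
```

Call:
carry_out([
  [[0.3,0,0,0,0,0,0],[0,0,0,0,0,0,0],[0,0,0,0,0,0,0]],
])

```text
time_s: 25.2
ee_pos: [0.627, -0.0317, 0.0815]
eef_rot: [-3.142, 0.001, 1.627]
force: [0.5, -9.3, 2.0]
grip_width: 0.0007
grip_force: 4.6
```

Call:
carry_out([
  [[-3,0,0,0,0,0,0],[-15,0,0,0,0,0,0],[-15,0,-10,0,0,0,0],[0,0,-38,0,0,0,0],[0,0,-38,0,0,0,0],[0,0,-38,0,0,0,0],[36,0,0,0,0,0,0],[36,0,0,0,0,0,0],[36,0,0,0,0,0,0],[36,0,0,0,0,0,0],[36,0,0,0,0,0,0],[36,0,0,0,0,0,0],[36,0,0,0,0,0,0],[0,0,0,0,0,0,0],[0,0,0,0,0,0,0]],
])

```text
time_s: 26.45
ee_pos: [0.6144, 0.1885, 0.2058]
eef_rot: [-3.141, -0.0, 1.63]
force: [0.7, -0.6, -0.6]
grip_width: 0.0002
grip_force: 0.0
```

```bash
python3 - <<'E'
from h import *
print(telemetry.get_obs()['ee_pos'])
s=snap('scene','s5');t=snap('top','t5')
a=cv2.resize(s['pixels'][180:280,200:310,::-1],(400,364),interpolation=cv2.INTER_CUBIC);b=cv2.resize(t['pixels'][110:219,165:285,::-1],(400,364),interpolation=cv2.INTER_CUBIC)
cv2.imwrite('pics/z5.png',np.hstack([a,b]))
E
```

```text
[0.61443898 0.18851354 0.20578564]
```

View pics/z5.png

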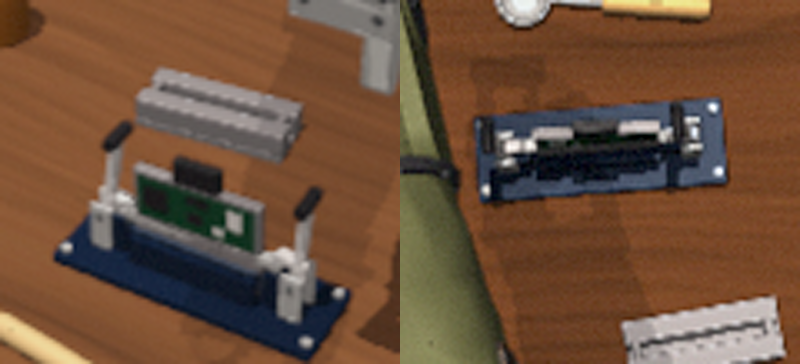

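Both levers are in, with bars at (117,135) and (309,203), and the card is upright and seated. I'll feel the left lever again, since pressing the right end may have eased it.

Call:
carry_out([
  [[0,0,36,0,0,0,0],[0,0,36,0,0,0,0],[0,0,36,0,0,0,0],[0,0,15,0,0,0,0],[-10,0,0,0,0,0,0],[-10,0,0,0,0,0,0],[-7,0,0,0,0,0,0],[-2,0,0,0,0,0,0],[-1,0,0,0,0,0,0],[0,0,0,0,0,0,0],[0,0,0,0,0,0,0]],
])

```text
time_s: 27.47
ee_pos: [0.6164, 0.1578, 0.0832]
eef_rot: [3.141, 0.0, 1.628]
force: [-0.3, 0.7, 0.2]
grip_width: 0.0004
grip_force: 0.1
```

Call:
carry_out([
  [[-1,0,0,0,0,0,0],[-0.5,0,0,0,0,0,0],[0,0,0,0,0,0,0]],
])

```text
time_s: 27.72
ee_pos: [0.6164, 0.1572, 0.083]
eef_rot: [3.141, -0.001, 1.628]
force: [-0.1, 5.7, 3.2]
grip_width: 0.0002
grip_force: 2.4
```

Call:
carry_out([
  [[-0.7,0,-0.2,0,0,0,0],[0,0,0,0,0,0,0]],
])

```text
time_s: 27.88
ee_pos: [0.6164, 0.1566, 0.0831]
eef_rot: [3.141, -0.001, 1.628]
force: [-0.3, 5.9, 3.1]
grip_width: 0.0003
grip_force: 2.9
```

Call:
carry_out([
  [[-0.5,0,-0.1,0,0,0,0],[0,0,0,0,0,0,0]],
])

```text
time_s: 28.05
ee_pos: [0.6164, 0.1562, 0.0832]
eef_rot: [3.141, -0.001, 1.629]
force: [0.6, 6.4, 2.5]
grip_width: 0.0007
grip_force: 3.3
```

Call:
carry_out([
  [[-0.6,0,-0.1,0,0,0,0],[0,0,0,0,0,0,0]],
])

```text
time_s: 28.22
ee_pos: [0.6165, 0.1558, 0.0833]
eef_rot: [3.141, -0.001, 1.629]
force: [-0.5, 8.0, 2.8]
grip_width: 0.0002
grip_force: 3.6
```

Call:
carry_out([
  [[-0.6,0,0,0,0,0,0],[0,0,0,0,0,0,0]],
])

```text
time_s: 28.38
ee_pos: [0.6165, 0.1553, 0.0834]
eef_rot: [3.141, -0.002, 1.629]
force: [-0.4, 7.3, 3.1]
grip_width: 0.0005
grip_force: 4.0
```

Call:
carry_out([
  [[-0.5,0,0,0,0,0,0],[0,0,0,0,0,0,0],[0,0,0,0,0,0,0]],
])

```text
time_s: 28.63
ee_pos: [0.6165, 0.155, 0.0834]
eef_rot: [3.141, -0.002, 1.629]
force: [-1.3, 7.9, 3.3]
grip_width: 0.0002
grip_force: 4.3
```

The stop is in the same place, so the left end is home. Retreating and handing in.

Call:
carry_out([
  [[1,0,0,0,0,0,0],[2,0,0,0,0,0,0],[12,0,0,0,0,0,0],[15,0,-10,0,0,0,0],[0,0,-35,0,0,0,0],[0,0,-35,0,0,0,0],[0,0,-35,0,0,0,0],[0,0,0,0,0,0,0],[0,0,0,0,0,0,0],[0,0,0,0,0,0,0]],
])

```text
time_s: 29.47
ee_pos: [0.6143, 0.1841, 0.1974]
eef_rot: [-3.141, 0.0, 1.628]
force: [0.6, 0.1, -0.2]
grip_width: 0.0005
grip_force: 0.0
```

```bash
python3 -c "
from station import ctrl; print(ctrl.hand_in())"
```

```text
the job is handed in; nothing more can be done
None
```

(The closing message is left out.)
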